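# Sort track by length into the transport rack and lock it

## Robot

A 7-joint arm with a two-finger parallel gripper is mounted at the origin on the work surface. World frame = base frame: x ahead of the robot, y to its left, z up, the work surface at z = 0. Lengths are in mm, angles in rad, forces in N, time in s.
With the tool pointing down it reaches from about 400 to 875 mm from the base axis. Payload 4.4 kg.
Tool frame: the origin (TCP) lies between the finger pads; the fingertips stand 17 mm ahead of it and the grasp point (between the pads) lies 2 mm behind it; z points along the fingers, y is the line along which they close (so a half turn about z gives the same grasp; the last joint's range is limited). The gripper opens to 85 mm and grips with 20 to 120 N. Pads are 22 mm wide; open, the fingers measure 114 mm over their backs; the gripper's body (76 mm by 85 mm) begins 54 mm behind the grasp point. The pads swing forward as they close: fully open they stand 13 mm farther back than shut.
Start: joints at [1.115, 0.628, 0.038, 1.517, -0.027, 0.996, -0.02], TCP at [247.03, -601.244, 248.313] pointing down, gripper open.
Joint ranges: [-3.06, 3.06], [-0.37, 2.12], [-1.25, 1.32], [0.18, 2.47], [-1.1, 4.24], [0.23, 1.98], [-2.94, 2.94]. Speed limits (rad/s): [2.57, 2.57, 3.14, 3.14, 3.14, 3.14, 3.14].

## Interface

Orientations are given as [roll, pitch, yaw] about the fixed x, y, z axes, in that order (R = Rz(yaw) Ry(pitch) Rx(roll)).
In Python, from cell import sensors, get_image, ctrl gives the robot as it stands.
- The arm moves only by the tool send_rows, never from a script. Its argument "series" is a list of rows, each a list of 3 entries, a list of its own where there are three numbers: the finger opening in mm, from 0 to 85.4, then the shift along the world's x, y, z in units of 60 mm (1.0 is 60 mm), then the turn, a rotation vector about the world's x, y, z in units of 5 degrees (1.0 is 5 degrees). A call has 1 to 8 rows; each row shifts and turns the commanded pose from where the row before left it; what a row does not reach is not made up. A row lasts 1/8 s, in which the tool goes at most 62.5 mm and 10.7 degrees, less where a joint would pass 70% of its speed; a pose out of reach is approached as far as the arm can. A call is refused whole if a number of a shift passes 1 or a number of a turn 1, either way. A call with a gripper value outside its range is refused whole. The fingers move at their own pace and stop on an object; the grip force is fixed at half the most. Time passes only in rows, so rows that do not move let the fingers close. It gives the time, the measured TCP pose, the force, the opening and the grip force at its end, in the units of the state.
- sensors.read_state(): the state, without advancing time (a new reading comes with each control period).
- get_image(name): name is "side" or "top"; returns a dict with "img" (480x640x3 uint8, red, green, blue), "depth" (480x640 float32, mm along the optical axis (not along the pixel's ray), 0 where there is no reading), "vfov" (degrees; the focal length in pixels is half the picture's height over the tangent of half this angle, whatever the lens; pixels are square), "cx", "cy" (the principal point, pixels), "k1" (the pictures are not rectified: a ray, as slopes to the right and down, at radius r is drawn at 1 + k1 r^2 times it, then the intrinsics apply), "world_to_cam" (4x4, takes a point from world to camera coordinates). Camera axes: x right, y down, z forward; pixel columns grow to the right and rows downward; lengths in mm; the calibration is good to about 2 mm. A picture is of the moment at which its call begins.
- ctrl.finish_job(): hands the job in; it is judged then, once.
The state is a dict: "clock": time; "qpos": joint angles; "qd": joint speeds; "tau": joint torques, N m; "eef_pos": TCP position; "tool_rot": TCP orientation; "force": force on the tool from outside, world axes, zero at the start; "torque": the same for the moment, N m; "width": finger opening in mm; "gripper_force": force on a finger pad.
Only numpy, scipy, OpenCV 4.12 (cv2) and the standard library are available. Lean on these libraries where they do the work, as an engineer would, in place of code of your own. Each camera call takes 0.05 s, during which the arm holds its last target. There are 200 camera calls.

## Task

Sort the four straight track pieces by length into the transport rack: the two short ones flat in the tray with the short bay, the two long ones flat in the tray with the long bay, lying along the bay between its fences, side by side. Once all four are in, throw the rack's lever into the notch marked with the white line, so that the keeper bar slides over the ends of the track. Leave the glue bottle, the paint jar and the model house where they are.

Things in the scene. Friction and masses are not known exactly. Their poses are not given: they have to be found in the camera images.
- short_1: short straight model track: plywood strip 90 mm long, 32 wide, 14 high, with sleepers and two steel rails on top (19 mm high in all), about 63 g. Origin: centre of the underside; x along its length, z up; both ends alike. Grip it across the width, on the plywood. It starts flat on the table, its length within 0.3 rad of world y.
- short_2: short straight model track: plywood strip 90 mm long, 32 wide, 14 high, with sleepers and two steel rails on top (19 mm high in all), about 63 g. Origin: centre of the underside; x along its length, z up; both ends alike. Grip it across the width, on the plywood. It starts flat on the table, its length within 0.3 rad of world y.
- long_1: long straight model track: plywood strip 125 mm long, 32 wide, 14 high, with sleepers and two steel rails on top (19 mm high in all), about 88 g. Origin: centre of the underside; x along its length, z up; both ends alike. Grip it across the width, on the plywood. It starts flat on the table, its length within 0.3 rad of world y.
- long_2: long straight model track: plywood strip 125 mm long, 32 wide, 14 high, with sleepers and two steel rails on top (19 mm high in all), about 88 g. Origin: centre of the underside; x along its length, z up; both ends alike. Grip it across the width, on the plywood. It starts flat on the table, its length within 0.3 rad of world y.
- rack: plywood transport rack fixed to the table, base 195 x 272 x 6 mm, with the two trays side by side along its y, 65 mm either side of its origin. Origin on the table under the middle of the trays; x roughly away from the robot, y to its left, towards the lever. At x = 88 to 112, y = +-134 mm two guide blocks 40 mm high carry the keeper bar.
- row_short: tray for the short track, fixed on the rack: grey floor 160 (x) by 128 mm (y), 4 mm thick; a dark wood fence 8 mm thick, 14 mm above the floor, at each x end of the bay; open at both y sides. Bay between the fences: 102 mm, 12 mm longer than its track. The two trays touch side by side, in either order. Origin: centre of its underside, axes parallel to the rack's.
- row_long: tray for the long track, fixed on the rack: grey floor 160 (x) by 128 mm (y), 4 mm thick; a dark wood fence 8 mm thick, 14 mm above the floor, at each x end of the bay; open at both y sides. Bay between the fences: 137 mm, 12 mm longer than its track. The two trays touch side by side, in either order. Origin: centre of its underside, axes parallel to the rack's.
- row_short_bay (a point): centre of the bay on the floor of the short tray (10 mm above the table). x along the bay (along the pieces, between the fences), y across it, z up. Two pieces lie side by side in it, with a clear gap; about 33 mm either side of this point suits them
- row_long_bay (a point): centre of the bay on the floor of the long tray (10 mm above the table). x along the bay (along the pieces, between the fences), y across it, z up. Two pieces lie side by side in it, with a clear gap; about 33 mm either side of this point suits them
- lever (a joint): angle (rad, 0 to 1.4) of the steel lever at the rack's left (+y) end about a vertical pin, growing anticlockwise from above (knob towards the robot). 0: first notch, arm leaning 0.7 rad to the far side; 0.7: the marked middle notch, arm along the rack's +y; 1.4: last notch. Starts at 0 to 0.3, stays where left (about 2 N at the knob); no stop or snap at the middle.
- lever_knob (a point): top of the black upright knob on the lever: cylinder 20 mm in diameter, standing from 23 to 65 mm above the table, 75 mm from the pivot. The arm and quadrant plate below it reach 23 mm above the table.
- lever_pivot (a point): the lever's vertical pivot pin, 17 mm above the table; axes parallel to the rack's
- marked_notch (a point): white line at the middle gap in the raised steel rim of the dark quadrant plate, 98 mm from the pivot: the lever's arm must point along it
- keeper_edge (a point): middle of the near edge of the keeper bar's underside, 41 mm above the table: flat aluminium bar 284 x 20 x 4 mm along the rack's y at its far side. The lever moves it towards the robot, 60 mm per rad. At lever 0 it is 22 mm beyond the inner faces of the far fences; at 0.7 it lies 20 mm over the bays, 12 mm above the track.
- glue: bystander: white glue bottle, 44 mm in diameter, 110 mm high, standing; origin at its foot
- paint_jar: bystander: green glass paint jar, 52 mm in diameter, 60 mm high, standing; origin at its foot
- model_house: bystander: white model house, about 102 x 90 mm and 75 mm high; origin at its foot
Things that resemble listed ones, but are neither listed nor needed, are in the scene too. Leave any green look-alike of the short_2 alone.

How it is judged:
By the outcome, as a careful person would: the job done as asked, in the order asked, and still so for the second after the job is handed in, with the robot touching nothing.
It also fails if it takes over 72 s, if anything falls off the work surface, if the arm or the gripper's body presses on something with over 40 N, if the wrist force passes 120 N, or if a joint passes its speed limit or range.

## Working session

There is one attempt and no reset: what is moved stays moved. The work goes in short steps, Python scripts to look and compute and a tool call to move; the robot and the scene stay as the last step left them, time stands still between calls to the robot, and variables do not carry over. Pictures are saved under pics/ and viewed, at most 10 in all, crops included, and the job is handed in when it is done.

Besides the shell and the picture viewer there is one more tool, called after ">>>" as a command line: name --argument value ..., lists and objects as JSON in quotes. send_rows: Moves the arm, as the interface text tells. Its arguments: {"type":"object","properties":{"series":{"type":"array"}},"required":["series"]}

```bash
mkdir -p pics; ls; python3 - <<'E'
from cell import sensors,get_image
import cv2,numpy as np
s=sensors.read_state();print(s)
for n in("top","side"):
    d=get_image(n);cv2.imwrite(f"pics/{n}0.png",d["img"][:,:,::-1])
    np.savez(f"pics/{n}0.npz",**d);print(n,d["vfov"],d["cx"],d["cy"],d["k1"],np.round(d["world_to_cam"],3).tolist())
E
```

```text
pics
{'clock': 0.0, 'qpos': array([ 1.11514898,  0.62937834,  0.03842015,  1.51835965, -0.02697548,
        0.99630516, -0.01999946]), 'qd': array([ 7.62918819e-06,  1.10093696e-03,  5.62437029e-05,  1.09055562e-03,
        4.91208078e-04, -1.21441871e-03, -1.04396403e-05]), 'tau': array([ 3.18841594e-04, -5.63392460e+01,  1.22644544e+00, -1.93443757e+01,
        1.10453193e-02,  1.05944794e-02, -1.38104397e-05]), 'eef_pos': array([ 246.83744042, -600.66604022,  247.37046554]), 'tool_rot': array([-3.13965995e+00,  3.48606394e-05,  3.89879088e-01]), 'force': array([ 0.35097529, -0.09655218,  1.0651274 ]), 'torque': array([-0.07020158, -0.02209942,  0.01087856]), 'gripper_force': 0.0, 'width': 85.43362277073106}
top 48.193255922837615 319.8198307565859 245.06955853951925 -0.13955289888979946 [[-0.016, -1.0, -0.017, 15.894], [-0.997, 0.018, -0.075, 558.709], [0.076, 0.016, -0.997, 1265.05], [0.0, 0.0, 0.0, 1.0]]
side 56.71139411286725 320.6756324612375 232.64090436308987 0.0068793372490962516 [[-0.683, -0.731, -0.014, 372.752], [-0.509, 0.49, -0.708, 337.041], [0.524, -0.476, -0.706, 973.092], [0.0, 0.0, 0.0, 1.0]]
```

View pics/top0.png

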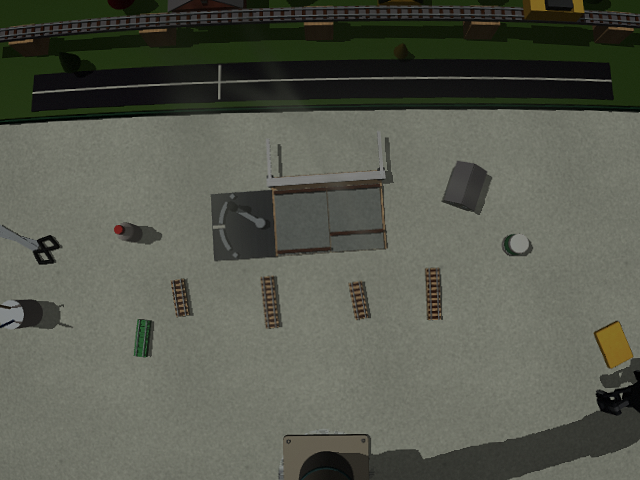

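View pics/side0.png

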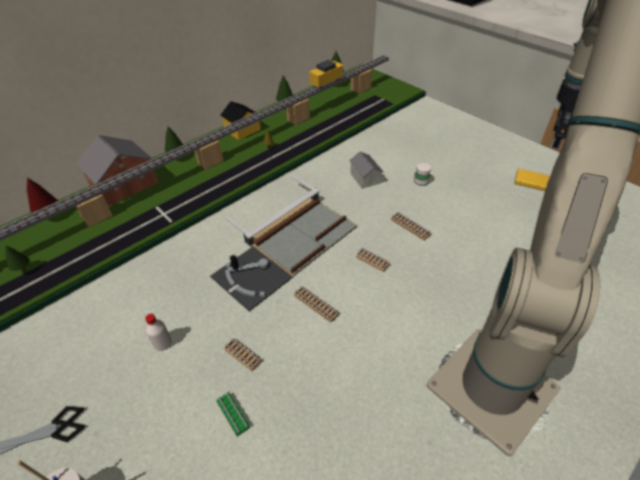

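Top view (up = +x, left = +y). Short pieces are at about (180,297) and (359,300), long ones at (270,302) and (433,293). The green look-alike is at (143,338). The long tray is on the left at (301,218), the short tray on the right at (357,210), and the lever knob is near (232,207).

```bash
cat > h.py <<'E'
import numpy as np,cv2
from cell import sensors,get_image
def K(d):
    f=240/np.tan(np.radians(d["vfov"])/2);return f,float(d["cx"]),float(d["cy"]),float(d["k1"])
def grab(n,name=None):
    d=get_image(n)
    if name: cv2.imwrite(f"pics/{name}.png",d["img"][:,:,::-1])
    return d
def rays(d,uv):
    f,cx,cy,k=K(d);uv=np.asarray(uv,float)
    p=np.stack([(uv[...,0]-cx)/f,(uv[...,1]-cy)/f],-1);q=p.copy()
    for _ in range(30): q=p/(1+k*(q**2).sum(-1,keepdims=True))
    return q
def atz(d,uv,z):
    q=rays(d,uv);T=np.asarray(d["world_to_cam"]);R=T[:3,:3];c=-R.T@T[:3,3]
    w=np.concatenate([q,np.ones_like(q[...,:1])],-1)@R
    return c+w*((z-c[2])/w[...,2])[...,None]
def cloud(d):
    u,v=np.meshgrid(np.arange(640),np.arange(480));q=rays(d,np.stack([u,v],-1))
    D=d["depth"][...,None].astype(float);T=np.asarray(d["world_to_cam"])
    return (np.concatenate([q*D,D],-1)-T[:3,3])@T[:3,:3]
def proj(d,P):
    f,cx,cy,k=K(d);T=np.asarray(d["world_to_cam"]);c=np.atleast_2d(P)@T[:3,:3].T+T[:3,3]
    q=c[:,:2]/c[:,2:];q=q*(1+k*(q**2).sum(1,keepdims=True));return q*f+[cx,cy]
def ortho(d,x0,x1,y0,y1,z,s=1.0):
    # rectified top map at height z: rows: x decreasing, cols: y decreasing, s px per mm
    X,Y=np.meshgrid(np.arange(x1,x0,-1/s),np.arange(y1,y0,-1/s),indexing="ij")
    uv=proj(d,np.stack([X.ravel(),Y.ravel(),0*X.ravel()+z],1)).astype(np.float32).reshape(X.shape+(2,))
    return cv2.remap(d["img"],uv[...,0],uv[...,1],cv2.INTER_CUBIC)
E
python3 - <<'E'
from h import *
d=dict(np.load("pics/top0.npz"))
C=cloud(d);print("table z",[np.round(C[v,u],1) for u,v in((220,340),(480,300),(320,350),(100,200))])
m=((C[...,2]>11)&(C[...,2]<35)).astype(np.uint8)
n,l,st,ce=cv2.connectedComponentsWithStats(m)
for i in range(1,n):
    if st[i,4]>80 and 120<ce[i][0]<560 and ce[i][1]>180:
        P=C[l==i];r=cv2.minAreaRect(P[:,:2].astype(np.float32));print(np.round(ce[i]),st[i,4],np.round(r[0],1),np.round(r[1],1),round(r[2],1),"z",np.round(np.percentile(P[:,2],[5,50,95]),1))
o=ortho(d,480,800,-150,250,14,2)
for k in range(0,400,50): cv2.putText(o,str(250-k),(k*2,10),0,.35,(255,255,0))
for k in range(0,320,40): cv2.putText(o,str(800-k),(0,k*2+4),0,.35,(0,255,255))
cv2.imwrite("pics/ortho.png",o[:600,:,::-1])
E
```

```text
table z [array([332.9, 253.8,  -1.2]), array([ 419.2, -381.6,    1. ]), array([306.7,  10.4,   1.8]), array([684.6, 561.3,   2.3])]
[454. 196.] 95 [ 684.6 -315.5] [112.5  56.5] 16.3 z [12.  24.1 34. ]
[357. 193.] 438 [662.6 -77.3] [ 86.2 127.4] 2.0 z [11.2 14.9 26.5]
[300. 193.] 343 [673.9  53.2] [ 51.8 126.6] 4.6 z [11.2 19.5 26.7]
[281. 212.] 102 [643.8 104.2] [56.2 43.9] 34.9 z [11.2 12.4 14.4]
[223. 213.] 96 [643.2 240.3] [19.8 53.4] 85.5 z [11.5 15.2 19.4]
[252. 219.] 217 [626.9 174.5] [80.4 23.6] 61.5 z [14.4 23.7 30.2]
[356. 233.] 383 [584.2 -81.6] [137.   53.5] 81.7 z [11.3 17.1 26.7]
[224. 240.] 112 [575. 241.] [54.1 24.9] 27.3 z [11.5 15.3 19.5]
[508. 245.] 115 [ 549.9 -452.5] [50.6 32.4] 14.5 z [13.1 27.3 33.9]
[301. 249.] 283 [560.5  48.7] [ 40.5 128.2] 1.1 z [11.3 21.8 27.6]
[433. 294.] 622 [ 439.1 -264.2] [ 32.6 125. ] 89.8 z [11.7 15.6 20.8]
[269. 301.] 610 [424.8 131.3] [123.4  32.6] 5.4 z [11.8 15.6 21.1]
[179. 297.] 462 [438.  349.7] [90.5 34.4] 7.9 z [11.9 15.7 20.9]
[358. 300.] 457 [426.  -82.8] [88.  32.2] 10.1 z [11.7 15.4 20.9]
[141. 338.] 441 [339.5 445.8] [33.9 91.7] 84.1 z [11.9 15.6 20.5]
[325. 453.] 1697 [49.7  1.6] [204.5 109. ] 89.3 z [11.2 13.2 20.8]
```

View pics/ortho.png

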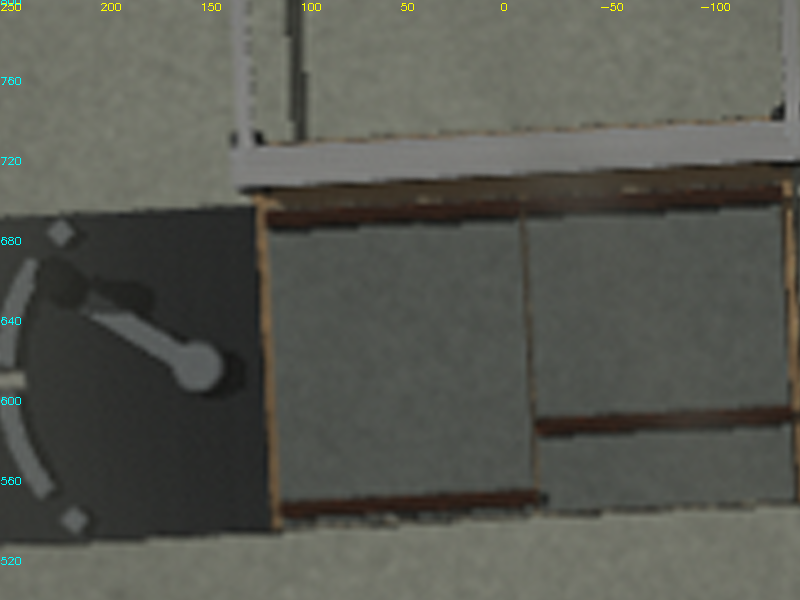

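```bash
python3 - <<'E'
from h import *
d=dict(np.load("pics/top0.npz"))
C=cloud(d)
for nm,(x,y) in dict(L2=(439,-264),L1=(425,131),S1=(438,350),S2=(426,-83)).items():
    m=(abs(C[...,0]-x)<80)&(abs(C[...,1]-y)<40)&(C[...,2]>9)&(C[...,2]<30)
    P=C[m][:,:2];w=np.linalg.eigh(np.cov(P.T))[1][:,1];w*=np.sign(w[0])
    # local table height
    t=(abs(C[...,0]-x)<90)&(abs(C[...,1]-y)<50)&(C[...,2]<6)
    Q=(P-P.mean(0))@np.c_[w,[-w[1],w[0]]];lo,hi=np.percentile(Q,[1,99],axis=0)
    ctr=P.mean(0)+np.c_[w,[-w[1],w[0]]]@((lo+hi)/2)
    print(nm,"mean",P.mean(0).round(1),"mid",ctr.round(1),"ext",(hi-lo).round(1),"yaw",round(np.arctan2(w[1],w[0]),3),"tz",np.median(C[t][:,2]).round(1))
# rack yaw: gradient-profile sharpness, and profiles
g=lambda z:cv2.cvtColor(ortho(d,500,760,-150,150,z,2),cv2.COLOR_RGB2GRAY).astype(np.float32)
for z in(10,24):
    G=g(z);best=[]
    for yaw in np.arange(0,.1,.004):
        M=cv2.getRotationMatrix2D((300,260),-np.degrees(yaw),1)  # undo ccw yaw
        R=cv2.warpAffine(G,M,(600,520))
        a=np.abs(np.diff(R[80:460,50:290].mean(1)));b=np.abs(np.diff(R[80:460,320:560].mean(1)))
        best.append((round(float(yaw),3),round(float((a**2).sum()+(b**2).sum()),0)))
    print(z,sorted(best,key=lambda t:-t[1])[:4])
yaw=.048
M=cv2.getRotationMatrix2D((300,260),-np.degrees(yaw),1)
for z in(10,24):
    R=cv2.warpAffine(g(z),M,(600,520))
    for nm,c in(("long",slice(60,280)),("short",slice(330,550))):
        p=R[:,c].mean(1);print(z,nm,[(760-i/2,int(p[i])) for i in range(60,480,1) if abs(p[i+1]-p[i-1])>9])
E
```

```text
L2 mean [ 437.4 -263.2] mid [ 438.1 -263.4] ext [122.7  31.5] yaw 0.017 tz -0.3
L1 mean [426.3 130.6] mid [425.1 130.7] ext [121.2  30.9] yaw 0.111 tz -0.3
S1 mean [438.1 349.1] mid [438.1 349.3] ext [88.4 33.2] yaw 0.138 tz -0.3
S2 mean [426.3 -82.7] mid [426.2 -82.6] ext [86.1 31.3] yaw 0.184 tz -0.3
10 [(0.048, 3233.0), (0.052, 3227.0), (0.044, 3204.0), (0.056, 3184.0)]
24 [(0.048, 3256.0), (0.052, 3249.0), (0.044, 3227.0), (0.056, 3205.0)]
10 long [(715.0, 117), (714.5, 109), (714.0, 98), (713.5, 85), (713.0, 72), (712.5, 60), (712.0, 50), (691.5, 38), (691.0, 44), (690.5, 50), (690.0, 57), (689.5, 64), (689.0, 70), (688.5, 76), (556.0, 67), (555.5, 62), (555.0, 56), (554.5, 51), (554.0, 45), (541.0, 79), (540.5, 84), (540.0, 90), (539.5, 96), (539.0, 103), (538.5, 108)]
10 short [(715.0, 110), (714.5, 102), (714.0, 92), (713.5, 80), (713.0, 69), (712.5, 60), (691.5, 48), (691.0, 54), (690.5, 60), (690.0, 67), (689.5, 73), (689.0, 78), (591.5, 68), (591.0, 63), (590.5, 58), (590.0, 53), (581.5, 50), (581.0, 55), (580.5, 61), (580.0, 67), (579.5, 72), (541.5, 78), (541.0, 84), (540.5, 91), (540.0, 98), (539.5, 104), (539.0, 110)]
24 long [(730.0, 112), (729.5, 117), (712.5, 120), (712.0, 113), (711.5, 103), (711.0, 91), (710.5, 78), (710.0, 65), (709.5, 54), (709.0, 46), (689.0, 38), (688.5, 44), (688.0, 50), (687.5, 57), (687.0, 64), (686.5, 70), (686.0, 75), (555.0, 67), (554.5, 62), (554.0, 56), (553.5, 51), (553.0, 45), (540.0, 80), (539.5, 85), (539.0, 91), (538.5, 98), (538.0, 104), (537.5, 109)]
24 short [(712.5, 113), (712.0, 106), (711.5, 96), (711.0, 85), (710.5, 74), (710.0, 64), (709.5, 56), (689.0, 48), (688.5, 54), (688.0, 60), (687.5, 67), (687.0, 73), (686.5, 78), (590.0, 67), (589.5, 62), (589.0, 57), (588.5, 52), (580.0, 52), (579.5, 57), (579.0, 63), (578.5, 69), (578.0, 74), (540.5, 80), (540.0, 86), (539.5, 93), (539.0, 100), (538.5, 106), (538.0, 112)]
```

>>> send_rows --series '[[75, [0.4, 0.7, -0.27], [0, 0, -0.85]], [75, [0.4, 0.7, -0.27], [0, 0, -0.85]], [75, [0.4, 0.7, -0.27], [0, 0, -0.85]], [75, [0.4, 0.7, -0.27], [0, 0, -0.85]], [75, [0.4, 0.7, -0.27], [0, 0, -0.85]], [75, [0.4, 0.7, -0.27], [0, 0, 0]], [75, [0.4, 0.7, -0.27], [0, 0, 0]], [75, [0.4, 0.7, -0.27], [0, 0, 0]]]'

```text
clock: 1.1
eef_pos: [439.7, -263.8, 118.1]
tool_rot: [3.142, -0.0, 0.019]
force: [0.2, -1.6, -0.4]
width: 75.3
gripper_force: 0.0
```

>>> send_rows --series '[[75, [0, 0, -0.8], [0, 0, 0]], [75, [0, 0, -0.6], [0, 0, 0]], [60, [0, 0, -0.22], [0, 0, 0]], [20, [0, 0, 0], [0, 0, 0]], [20, [0, 0, 0], [0, 0, 0]], [20, [0, 0, 0], [0, 0, 0]], [20, [0, 0, 0], [0, 0, 0]], [20, [0, 0, 0], [0, 0, 0]]]'

```text
clock: 2.1
eef_pos: [439.7, -265.7, 22.6]
tool_rot: [3.141, -0.002, 0.019]
force: [-0.8, -0.4, 6.8]
width: 30.1
gripper_force: 60.1
```

>>> send_rows --series '[[20, [0, 0, 0.6], [0, 0, 0]], [20, [0, 0, 0.6], [0, 0, 0]], [20, [0.5, 0.78, 0.05], [0, 0, 0.36]], [20, [0.5, 0.78, 0.05], [0, 0, 0]], [20, [0.5, 0.78, 0.05], [0, 0, 0]], [20, [0.5, 0.78, 0.05], [0, 0, 0]], [20, [0.5, 0.78, 0.05], [0, 0, 0]], [20, [0.5, 0.78, 0.05], [0, 0, 0]]]'

```text
clock: 3.1
eef_pos: [619.7, 17.3, 111.9]
tool_rot: [3.141, -0.0, 0.051]
force: [1.2, -0.7, -0.9]
width: 30.1
gripper_force: 59.7
```

```bash
python3 - <<'E'
from h import *
grab("side","s1");d=grab("top","t1")
print(sensors.read_state())
# held piece: cloud around below tool
C=cloud(d)
m=(C[...,0]>530)&(C[...,0]<710)&(abs(C[...,1]-17)<60)&(C[...,2]>85)&(C[...,2]<112)
P=C[m];print(len(P),P.mean(0),np.percentile(P,[1,99],axis=0).round(1))
a=cv2.imread("pics/t1.png")[130:330,200:440];b=cv2.imread("pics/s1.png")[120:360,180:460]
a=cv2.resize(a,None,fx=2,fy=2);b=cv2.resize(b,(int(280*400/240),400));cv2.imwrite("pics/v1.png",cv2.resize(np.hstack([a,b]),None,fx=.84,fy=.84))
E
```

```text
{'clock': 3.2, 'qpos': array([-0.21472789,  0.7665064 ,  0.21888767,  1.7193859 , -0.25118051,
        0.67830627, -1.36928772]), 'qd': array([ 0.06536688, -0.01306906,  0.06026119,  0.09024205,  0.03978676,
       -0.0029658 ,  0.04055553]), 'tau': array([ 8.93396102e-01, -5.69244647e+01,  5.46535581e+00, -1.50854230e+01,
        6.51210942e-02,  2.30201357e-02, -3.70609844e-01]), 'eef_pos': array([622.51000343,  25.0321937 , 111.85901194]), 'tool_rot': array([-3.13621044, -0.00494228,  0.06089484]), 'force': array([-0.59428728,  0.90750666, -1.23981274]), 'torque': array([0.02563569, 0.0198546 , 0.01917462]), 'gripper_force': 59.71363663673401, 'width': 30.031237323857116}<stdin>:7: RuntimeWarning: Mean of empty slice.
  ret = um.true_divide(
Traceback (most recent call last):
IndexError: index -1 is out of bounds for axis 0 with size 0
```

>>> send_rows --series '[[20, [0, 0, 0], [0, 0, 0]], [20, [0, 0, 0], [0, 0, 0]]]'

```text
clock: 3.45
eef_pos: [618.2, 13.7, 111.5]
tool_rot: [3.141, 0.001, 0.048]
force: [-0.3, -0.8, -0.6]
width: 29.9
gripper_force: 59.7
```

```bash
python3 - <<'E'
from h import *
d=grab("side","s1");t=grab("top","t1")
s=sensors.read_state();print(s["clock"],s["eef_pos"],s["tool_rot"])
a=cv2.imread("pics/t1.png")[130:330,200:440];b=cv2.imread("pics/s1.png")[120:360,180:460]
a=cv2.resize(a,None,fx=2,fy=2);b=cv2.resize(b,(int(280*400/240),400));cv2.imwrite("pics/v1.png",cv2.resize(np.hstack([a,b]),None,fx=.84,fy=.84))
E
```

```text
3.55 [618.4251825   13.74817404 111.59583533] [3.14094008e+00 5.46132765e-04 4.77806765e-02]
```

View pics/v1.png

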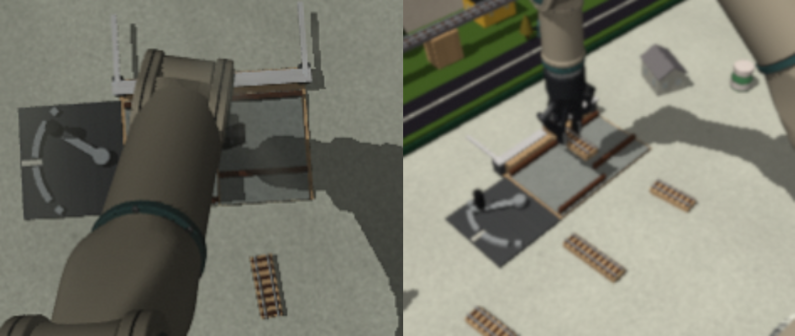

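>>> send_rows --series '[[20, [0.08, 0.06, 0], [0, 0, 0]], [20, [0, 0, -0.5], [0, 0, 0]], [20, [0, 0, -0.4], [0, 0, 0]], [20, [0, 0, -0.2], [0, 0, 0]], [20, [0, 0, -0.1], [0, 0, 0]], [20, [0, 0, -0.08], [0, 0, 0]], [20, [0, 0, 0], [0, 0, 0]], [20, [0, 0, 0], [0, 0, 0]]]'

```text
clock: 4.55
eef_pos: [624.2, 19.2, 35.3]
tool_rot: [-3.142, -0.001, 0.05]
force: [0.3, -0.1, -1.3]
width: 30.0
gripper_force: 59.7
```

>>> send_rows --series '[[20, [-0.01, 0, -0.04], [0, 0, 0]], [20, [0, 0, 0], [0, 0, 0]], [50, [0, 0, 0], [0, 0, 0]], [50, [0, 0, 0], [0, 0, 0]], [50, [0, 0, 0.5], [0, 0, 0]], [60, [0, 0, 0.8], [0, 0, 0]]]'

```text
clock: 5.3
eef_pos: [621.8, 19.2, 109.5]
tool_rot: [3.142, 0.004, 0.05]
force: [1.1, 0.6, 0.8]
width: 60.0
gripper_force: 0.0
```

>>> send_rows --series '[[70, [-0.8, 0.46, 0], [0, 0, 0.7]], [70, [-0.8, 0.46, 0], [0, 0, 0]], [70, [-0.8, 0.46, 0], [0, 0, 0]], [70, [-0.8, 0.46, -0.2], [0, 0, 0]], [70, [0, 0, -0.2], [0, 0, 0]], [70, [0, 0, 0], [0, 0, 0]], [70, [0, 0, 0], [0, 0, 0]]]'

```text
clock: 6.18
eef_pos: [432.8, 128.9, 86.5]
tool_rot: [3.141, -0.002, 0.11]
force: [-0.0, -0.3, -0.1]
width: 69.8
gripper_force: 0.0
```

```bash
python3 - <<'E'
from h import *
d=grab("top","t2");s=sensors.read_state();print(s["clock"],s["eef_pos"],s["tool_rot"])
C=cloud(d)
for x,y in((622,19),):
    m=(abs(C[...,0]-x)<75)&(abs(C[...,1]-y)<30)&(C[...,2]>21)&(C[...,2]<40)
    print(m.sum(),C[m].mean(0).round(1))
o=ortho(d,530,720,-150,130,29,2.5);cv2.imwrite("pics/o2.png",o[:,:,::-1])
E
```

```text
6.225 [432.73380207 128.83404381  86.56081656] [ 3.14128224e+00 -1.70923479e-03  1.09561941e-01]
751 [622.3  20.3  25.5]
```

View pics/o2.png

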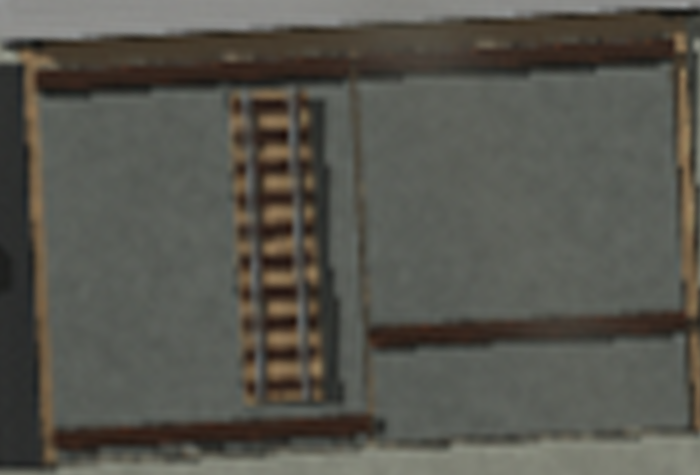

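The first long piece lies flat in the long bay at about (275,245) in this view, clear of both fences. Next is L1.

>>> send_rows --series '[[70, [-0.12, 0.03, -0.3], [0, 0, 0]], [70, [0, 0, -0.4], [0, 0, 0]], [70, [0, 0, -0.28], [0, 0, 0]], [50, [0, 0, -0.1], [0, 0, 0]], [20, [0, 0, 0], [0, 0, 0]], [20, [0, 0, 0], [0, 0, 0]], [20, [0, 0, 0], [0, 0, 0]], [20, [0, 0, 0], [0, 0, 0]]]'

```text
clock: 7.22
eef_pos: [423.5, 132.3, 28.0]
tool_rot: [-3.138, 0.002, 0.111]
force: [1.0, 0.1, 2.4]
width: 28.9
gripper_force: 59.6
```

>>> send_rows --series '[[60, [0, 0, 0], [0, 0, 0]], [60, [0.03, -0.02, -0.05], [0, 0, 0]], [60, [0, 0, -0.05], [0, 0, 0]], [60, [0, 0, 0], [0, 0, 0]]]'

```text
clock: 7.72
eef_pos: [424.7, 130.9, 21.3]
tool_rot: [-3.139, 0.004, 0.111]
force: [0.6, -0.3, -0.1]
width: 59.6
gripper_force: 0.0
```

>>> send_rows --series '[[20, [0, 0, -0.02], [0, 0, 0]], [20, [0, 0, 0], [0, 0, 0]], [20, [0, 0, 0], [0, 0, 0]], [20, [0, 0, 0], [0, 0, 0]]]'

```text
clock: 8.22
eef_pos: [424.8, 131.0, 20.7]
tool_rot: [-3.138, 0.003, 0.111]
force: [-0.8, -0.5, 5.7]
width: 30.3
gripper_force: 60.0
```

>>> send_rows --series '[[20, [0, 0, 0.6], [0, 0, 0]], [20, [0, 0, 0.6], [0, 0, 0]], [20, [0.8, -0.2, 0.1], [0, 0, -0.7]], [20, [0.8, -0.2, 0], [0, 0, 0]], [20, [0.8, -0.2, 0], [0, 0, 0]], [20, [0.8, -0.2, 0], [0, 0, 0]], [20, [0, 0, 0], [0, 0, 0]], [20, [0, 0, 0], [0, 0, 0]]]'

```text
clock: 9.22
eef_pos: [615.5, 83.2, 97.6]
tool_rot: [-3.138, 0.006, 0.05]
force: [0.5, 0.5, -0.1]
width: 30.4
gripper_force: 59.7
```

>>> send_rows --series '[[20, [0.03, 0, -0.4], [0, 0, 0]], [20, [0, 0, -0.4], [0, 0, 0]], [20, [0, 0, -0.15], [0, 0, 0]], [20, [0, 0, -0.1], [0, 0, 0]], [20, [0, 0, 0], [0, 0, 0]], [20, [0, 0, 0], [0, 0, 0]]]'

```text
clock: 9.98
eef_pos: [619.1, 83.1, 36.1]
tool_rot: [-3.139, 0.002, 0.05]
force: [0.9, 0.2, -0.4]
width: 30.4
gripper_force: 59.7
```

>>> send_rows --series '[[20, [-0.01, 0, -0.075], [0, 0, 0]], [20, [0, 0, 0], [0, 0, 0]], [50, [0, 0, 0], [0, 0, 0]], [50, [0, 0, 0], [0, 0, 0]], [50, [0, 0, 0.5], [0, 0, 0]], [70, [-0.3, 0, 0.6], [0, 0, 0]], [70, [-0.7, -0.7, 0], [0, 0, 0.8]], [70, [-0.7, -0.7, 0], [0, 0, 0.75]]]'

```text
clock: 10.98
eef_pos: [515.5, -1.6, 97.6]
tool_rot: [-3.14, 0.001, 0.19]
force: [-0.5, -1.2, 0.2]
width: 69.7
gripper_force: 0.0
```

>>> send_rows --series '[[70, [-0.7, -0.65, 0], [0, 0, 0]], [70, [-0.7, -0.65, -0.2], [0, 0, 0]], [70, [-0.08, -0.05, -0.3], [0, 0, 0]], [70, [0, 0, 0], [0, 0, 0]], [70, [0, 0, 0], [0, 0, 0]]]'

```text
clock: 11.6
eef_pos: [428.2, -81.7, 67.3]
tool_rot: [-3.139, 0.002, 0.186]
force: [0.7, -1.1, -0.0]
width: 69.8
gripper_force: 0.0
```

```bash
python3 - <<'E'
from h import *
d=grab("top","t3");C=cloud(d);s=sensors.read_state();print(s["eef_pos"])
for x,y in((622,19),(618,83)):
    m=(abs(C[...,0]-x)<70)&(abs(C[...,1]-y)<28)&(C[...,2]>21)&(C[...,2]<40)
    P=C[m];w=np.linalg.eigh(np.cov(P[:,:2].T))[1][:,1];print(m.sum(),P.mean(0).round(1),w[1]/w[0])
cv2.imwrite("pics/o3.png",ortho(d,530,720,-150,130,29,2.5)[:,:,::-1])
E
```

```text
[428.44386327 -81.48498574  67.36044468]
644 [622.3  20.6  25.7] 0.04713862449940142
649 [616.3  84.2  25.6] 0.05210788926476447
```

View pics/o3.png

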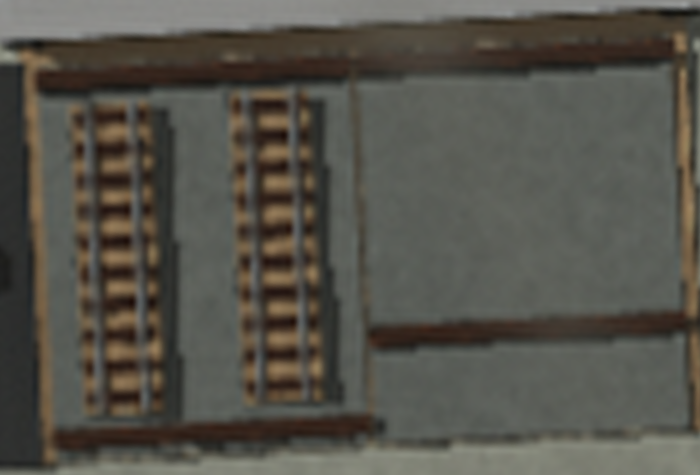

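Both long pieces sit flat between the fences, at (115,260) and (275,245). Next is S2.

>>> send_rows --series '[[60, [-0.03, -0.02, -0.3], [0, 0, 0]], [60, [0, 0, -0.3], [0, 0, 0]], [60, [0, 0, -0.17], [0, 0, 0]], [60, [0, 0, 0], [0, 0, 0]], [60, [0, 0, 0], [0, 0, 0]]]'

```text
clock: 12.28
eef_pos: [427.1, -82.9, 22.1]
tool_rot: [-3.138, 0.004, 0.185]
force: [-0.3, 0.1, 0.0]
width: 60.1
gripper_force: 0.0
```

>>> send_rows --series '[[20, [0, 0, -0.02], [0, 0, 0]], [20, [0, 0, 0], [0, 0, 0]], [20, [0, 0, 0], [0, 0, 0]], [20, [0, 0, 0], [0, 0, 0]]]'

```text
clock: 12.78
eef_pos: [427.1, -83.3, 21.5]
tool_rot: [-3.138, 0.004, 0.185]
force: [-0.8, -0.1, 6.3]
width: 29.9
gripper_force: 59.5
```

>>> send_rows --series '[[20, [0, 0, 0.6], [0, 0, 0]], [20, [0, 0, 0.6], [0, 0, 0]], [20, [0.9, -0.12, 0.1], [0, 0, -0.8]], [20, [0.9, -0.12, 0], [0, 0, -0.75]], [20, [0.9, -0.12, 0], [0, 0, 0]], [20, [0.9, -0.12, 0], [0, 0, 0]], [20, [0.05, 0, 0], [0, 0, 0]], [20, [0, 0, 0], [0, 0, 0]]]'

```text
clock: 13.78
eef_pos: [644.5, -112.1, 98.3]
tool_rot: [-3.137, 0.008, 0.05]
force: [-0.3, -0.3, -1.8]
width: 29.8
gripper_force: 60.0
```

>>> send_rows --series '[[20, [0.01, 0, -0.4], [0, 0, 0]], [20, [0, 0, -0.4], [0, 0, 0]], [20, [0, 0, -0.15], [0, 0, 0]], [20, [0, 0, -0.1], [0, 0, 0]], [20, [0, 0, 0], [0, 0, 0]], [20, [0, 0, 0], [0, 0, 0]]]'

```text
clock: 14.52
eef_pos: [646.7, -112.4, 36.5]
tool_rot: [-3.138, 0.005, 0.05]
force: [1.1, -0.2, -1.2]
width: 30.2
gripper_force: 60.0
```

>>> send_rows --series '[[20, [-0.01, 0, -0.07], [0, 0, 0]], [20, [0, 0, 0], [0, 0, 0]], [50, [0, 0, 0], [0, 0, 0]], [50, [0, 0, 0], [0, 0, 0]], [50, [0, 0, 0.6], [0, 0, 0]], [70, [0, 0, 0.7], [0, 0, 0]], [70, [-0.4, 0.85, 0], [0, 0, 0.5]], [70, [-0.4, 0.85, 0], [0, 0, 0.5]]]'

```text
clock: 15.52
eef_pos: [597.6, -9.6, 110.4]
tool_rot: [-3.138, 0.004, 0.137]
force: [0.6, 0.6, 0.3]
width: 70.2
gripper_force: 0.0
```

>>> send_rows --series '[[70, [-0.4, 0.85, 0], [0, 0, 0]], [70, [-0.4, 0.85, 0], [0, 0, 0]], [70, [-0.4, 0.85, 0], [0, 0, 0]], [70, [-0.4, 0.85, 0], [0, 0, 0]], [70, [-0.4, 0.85, 0], [0, 0, 0]], [70, [-0.4, 0.85, -0.2], [0, 0, 0]], [70, [-0.27, 0.85, -0.3], [0, 0, 0]], [70, [0, 0, -0.3], [0, 0, 0]]]'

```text
clock: 16.52
eef_pos: [434.6, 352.7, 60.5]
tool_rot: [-3.134, 0.007, 0.147]
force: [-0.5, 0.2, 0.4]
width: 70.0
gripper_force: 0.0
```

>>> send_rows --series '[[70, [0, 0, 0], [0, 0, 0]], [70, [0, 0, 0], [0, 0, 0]]]'

```text
clock: 16.77
eef_pos: [438.8, 345.1, 62.4]
tool_rot: [-3.138, 0.005, 0.134]
force: [-0.9, 0.2, 0.3]
width: 69.9
gripper_force: 0.0
```

```bash
python3 - <<'E'
from h import *
d=grab("top","t4");C=cloud(d);s=sensors.read_state();print(s["eef_pos"],s["tool_rot"])
for x,y in((646,-112),(622,20),(616,84)):
    m=(abs(C[...,0]-x)<65)&(abs(C[...,1]-y)<28)&(C[...,2]>21)&(C[...,2]<40)
    if y<-100: m&=abs(C[...,0]-x)<48
    P=C[m];w=np.linalg.eigh(np.cov(P[:,:2].T))[1][:,1];print(m.sum(),P.mean(0).round(1),w[1]/w[0])
cv2.imwrite("pics/o4.png",ortho(d,530,720,-150,130,29,2.5)[:,:,::-1])
E
```

```text
[438.86631712 345.22881791  62.55223468] [-3.13786944  0.00427921  0.13435563]
455 [ 643.5 -110.6   25.6] 0.03970856394584375
618 [621.3  20.4  25.6] 0.048339948783120736
644 [615.9  84.1  25.5] 0.048999601559140994
```

View pics/o4.png

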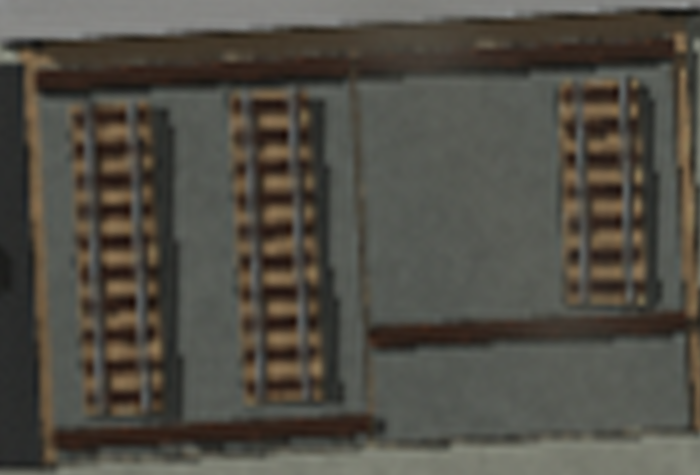

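The short piece S2 is flat in the short bay at (603,190). Next is S1.

>>> send_rows --series '[[65, [-0.01, 0.06, 0], [0, 0, 0]], [65, [0, 0, -0.3], [0, 0, 0]], [65, [0, 0, -0.25], [0, 0, 0]], [60, [0, 0, -0.13], [0, 0, 0]], [60, [0, 0, 0], [0, 0, 0]], [60, [0, 0, 0], [0, 0, 0]]]'

```text
clock: 17.58
eef_pos: [437.2, 350.3, 21.0]
tool_rot: [-3.138, 0.005, 0.137]
force: [0.8, 0.5, 0.9]
width: 59.8
gripper_force: 0.0
```

>>> send_rows --series '[[20, [0, 0, 0], [0, 0, 0]], [20, [0, 0, 0], [0, 0, 0]], [20, [0, 0, 0], [0, 0, 0]], [20, [0, 0, 0], [0, 0, 0]]]'

```text
clock: 18.08
eef_pos: [437.2, 350.6, 21.5]
tool_rot: [-3.137, 0.005, 0.137]
force: [-0.9, -1.1, 5.3]
width: 30.1
gripper_force: 59.9
```

>>> send_rows --series '[[20, [0, 0, 0.6], [0, 0, 0]], [20, [0, 0, 0.7], [0, 0, 0]], [20, [0.42, -0.82, 0.1], [0, 0, -0.5]], [20, [0.42, -0.82, 0.1], [0, 0, -0.5]], [20, [0.42, -0.82, 0], [0, 0, 0]], [20, [0.42, -0.82, 0], [0, 0, 0]], [20, [0.42, -0.82, 0], [0, 0, 0]], [20, [0.42, -0.82, 0], [0, 0, 0]]]'

```text
clock: 19.08
eef_pos: [588.6, 53.9, 110.7]
tool_rot: [-3.137, 0.006, 0.05]
force: [0.6, 0.4, -0.7]
width: 30.2
gripper_force: 59.8
```

>>> send_rows --series '[[20, [0.42, -0.82, 0], [0, 0, 0]], [20, [0.42, -0.82, -0.1], [0, 0, 0]], [20, [0, 0, -0.1], [0, 0, 0]], [20, [0, 0, 0], [0, 0, 0]], [20, [0, 0, 0], [0, 0, 0]]]'

```text
clock: 19.7
eef_pos: [638.0, -41.0, 98.6]
tool_rot: [-3.136, 0.007, 0.052]
force: [-0.4, 0.8, -0.5]
width: 30.2
gripper_force: 59.8
```

>>> send_rows --series '[[20, [0.05, -0.085, -0.2], [0, 0, 0]], [20, [0, 0, -0.4], [0, 0, 0]], [20, [0, 0, -0.25], [0, 0, 0]], [20, [0, 0, -0.2], [0, 0, 0]], [20, [0, 0, 0], [0, 0, 0]], [20, [0, 0, 0], [0, 0, 0]]]'

```text
clock: 20.45
eef_pos: [641.8, -48.6, 36.2]
tool_rot: [-3.138, 0.005, 0.05]
force: [0.6, -0.5, -1.1]
width: 30.1
gripper_force: 59.8
```

>>> send_rows --series '[[20, [0, 0, -0.07], [0, 0, 0]], [20, [0, 0, 0], [0, 0, 0]], [50, [0, 0, 0], [0, 0, 0]], [50, [0, 0, 0], [0, 0, 0]], [50, [0, 0, 0.6], [0, 0, 0]], [60, [0, 0, 0.8], [0, 0, 0]], [40, [-0.5, 0, 0.5], [0, 0, 0]], [0, [-0.9, 0, 0.3], [0, 0, 0]]]'

```text
clock: 21.45
eef_pos: [558.7, -48.9, 165.5]
tool_rot: [-3.139, 0.001, 0.051]
force: [-0.5, -0.7, 0.3]
width: 24.3
gripper_force: 0.0
```

>>> send_rows --series '[[0, [-0.9, 0, 0], [0, 0, 0]], [0, [-0.9, 0, 0], [0, 0, 0]], [0, [0, 0, 0], [0, 0, 0]], [0, [0, 0, 0], [0, 0, 0]]]'

```text
clock: 21.95
eef_pos: [450.6, -48.4, 164.2]
tool_rot: [-3.138, 0.004, 0.05]
force: [0.8, -0.1, 0.3]
width: -0.0
gripper_force: 0.0
```

```bash
python3 - <<'E'
from h import *
d=grab("top","t5");C=cloud(d);s=sensors.read_state();print(s["clock"],s["eef_pos"],s["tool_rot"])
for x,y in((646,-112),(642,-47),(622,20),(616,84)):
    m=(abs(C[...,0]-x)<(48 if y<0 else 65))&(abs(C[...,1]-y)<28)&(C[...,2]>21)&(C[...,2]<40)
    P=C[m];print(m.sum(),P.mean(0).round(1))
m=(C[...,2]>45)&(C[...,2]<75)&(abs(C[...,0]-650)<60)&(abs(C[...,1]-200)<50)
P=C[m];print("knob",m.sum(),P.mean(0).round(1),np.percentile(P,[0,100],axis=0).round(1))
a=ortho(d,500,720,-150,260,23,2)[:400];cv2.imwrite("pics/o5.png",cv2.resize(a,(800,int(a.shape[0]*800/a.shape[1])))[:,:,::-1]);print(a.shape)
E
```

```text
22.0 [451.13586047 -48.47002392 164.04900267] [-3.13818246  0.00349316  0.05080152]
459 [ 643.1 -110.4   25.5]
460 [640.2 -46.8  25.5]
629 [621.2  20.5  25.7]
626 [616.4  84.2  25.8]
knob 71 [652.  211.9  62.1] [[643.3 203.   45.4]
 [662.8 222.1  69.8]]
(400, 820, 3)
```

View pics/o5.png

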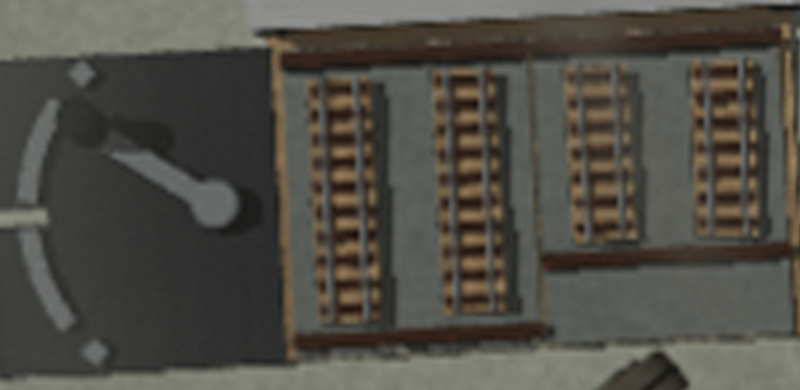

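All four are in: the long pieces at (345,200) and (470,190), the short ones at (600,153) and (728,148). The lever pivot is at (213,203) and the knob at about (85,125), on the far side of the white line at (25,217). I'll push the knob from the far side with the fingers closed.

>>> send_rows --series '[[0, [0.57, 0.64, 0], [0, 0, 0]], [0, [0.57, 0.64, 0], [0, 0, 0]], [0, [0.57, 0.64, 0], [0, 0, 0]], [0, [0.57, 0.64, 0], [0, 0, 0]], [0, [0.57, 0.64, 0], [0, 0, 0]], [0, [0.57, 0.64, 0], [0, 0, 0]], [0, [0.57, 0.64, -0.2], [0, 0, 0]], [0, [0, 0, 0], [0, 0, 0]]]'

```text
clock: 23.0
eef_pos: [690.2, 225.8, 148.7]
tool_rot: [-3.137, 0.006, 0.058]
force: [-1.1, -0.2, -0.8]
width: 0.3
gripper_force: 0.0
```

>>> send_rows --series '[[0, [0, 0, 0], [0, 0, 0]], [0, [0, 0, 0], [0, 0, 0]]]'

```text
clock: 23.25
eef_pos: [688.9, 218.9, 152.1]
tool_rot: [-3.138, 0.006, 0.048]
force: [0.3, -0.6, -0.1]
width: -0.3
gripper_force: 0.0
```

>>> send_rows --series '[[0, [0, 0.03, -0.6], [0, 0, 0]], [0, [0, 0, -0.5], [0, 0, 0]], [0, [0, 0, -0.3], [0, 0, 0]], [0, [0, 0, -0.17], [0, 0, 0]], [0, [0, 0, 0], [0, 0, 0]], [0, [0, 0, 0], [0, 0, 0]]]'

```text
clock: 24.0
eef_pos: [689.7, 222.2, 58.7]
tool_rot: [-3.137, 0.004, 0.05]
force: [0.8, 1.1, -0.5]
width: 0.1
gripper_force: 0.0
```

>>> send_rows --series '[[0, [-0.2, 0, 0], [0, 0, 0]], [0, [-0.13, 0, 0], [0, 0, 0]], [0, [-0.13, 0, 0], [0, 0, 0]], [0, [-0.13, 0, 0], [0, 0, 0]], [0, [-0.12, 0, 0], [0, 0, 0]], [0, [-0.1, 0, 0], [0, 0, 0]], [0, [0, 0, 0], [0, 0, 0]]]'

```text
clock: 24.88
eef_pos: [639.5, 221.7, 57.6]
tool_rot: [-3.138, 0.007, 0.05]
force: [0.5, -0.7, 1.0]
width: 0.1
gripper_force: 0.1
```

```bash
python3 - <<'E'
from h import *
d=grab("top","t6");e=grab("side","s6");s=sensors.read_state();print(s["clock"],s["eef_pos"],s["force"])
a=ortho(d,540,740,100,280,23,2);b=cv2.resize(e["img"][220:330,190:310],(436,400),interpolation=3)
cv2.imwrite("pics/v6.png",np.hstack([a,b])[:,:,::-1]);print(a.shape)
E
```

```text
24.975 [639.55014668 221.45658922  57.20343752] [-0.03109641  0.09860073  0.07973837]
(400, 360, 3)
```

View pics/v6.png

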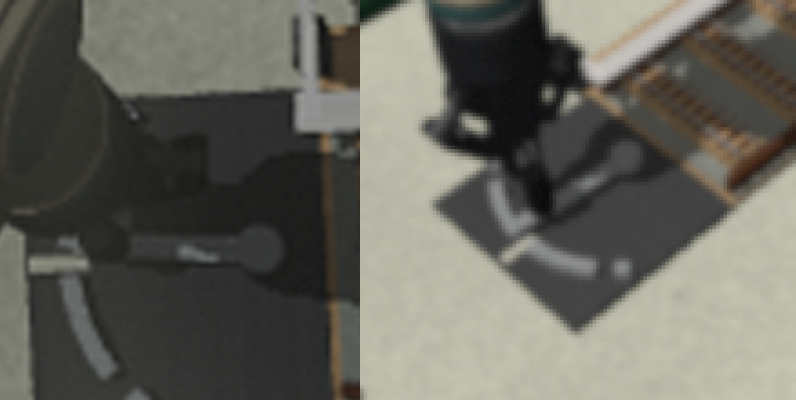

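>>> send_rows --series '[[0, [-0.04, 0, 0], [0, 0, 0]], [0, [-0.03, 0, 0], [0, 0, 0]], [0, [0, 0, 0], [0, 0, 0]], [0, [0, 0, 0], [0, 0, 0]]]'

```text
clock: 25.48
eef_pos: [635.9, 222.1, 57.4]
tool_rot: [-3.138, 0.006, 0.05]
force: [1.0, -0.5, -0.4]
width: 0.2
gripper_force: 0.3
```

>>> send_rows --series '[[0, [0.4, 0, 0], [0, 0, 0]], [0, [0.3, 0, 0.5], [0, 0, 0]], [0, [0, -0.5, 0.8], [0, 0, 0]], [0, [0, -0.9, 0.3], [0, 0, 0]], [0, [0, -1, 0], [0, 0, 0]], [0, [0, -1, 0], [0, 0, 0]], [0, [0, -1, 0], [0, 0, 0]], [0, [0, 0, 0], [0, 0, 0]]]'

```text
clock: 26.48
eef_pos: [676.6, -50.1, 154.5]
tool_rot: [3.141, 0.006, 0.04]
force: [0.2, -0.1, 0.5]
width: -0.2
gripper_force: 0.0
```

```bash
python3 - <<'E'
from h import *
d=grab("top","t7");s=sensors.read_state();print(s["clock"],s["eef_pos"])
C=cloud(d);m=(C[...,2]>50)&(C[...,2]<75)&(abs(C[...,0]-615)<40)&(abs(C[...,1]-225)<30)
P=C[m];print("knob",m.sum(),P.mean(0).round(1))
a=ortho(d,540,700,100,270,23,4);cv2.imwrite("pics/o7f.png",a[:,:,::-1])
cv2.imwrite("pics/o7.png",a[150:500,:,::-1]);print(a.shape)
E
```

```text
26.525 [677.22998944 -45.40979825 153.88435643]
knob 63 [612.8 222.4  64.4]
(640, 680, 3)
```

View pics/o7.png

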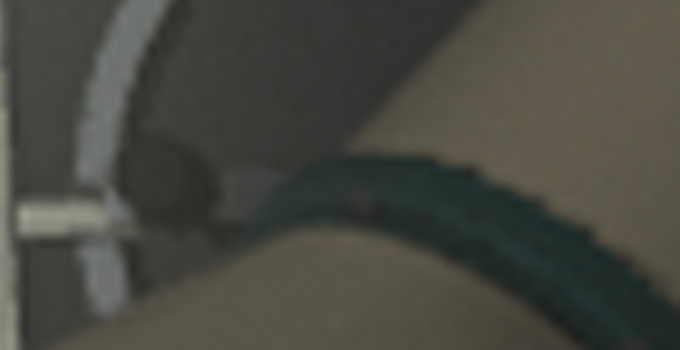

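>>> send_rows --series '[[0, [-0.8, -0.6, 0], [0, 0, 0]], [0, [-0.8, -0.6, 0], [0, 0, 0]], [0, [-0.8, -0.6, 0], [0, 0, 0]], [0, [-0.8, -0.6, 0], [0, 0, 0]], [0, [0, 0, 0], [0, 0, 0]], [0, [0, 0, 0], [0, 0, 0]]]'

```text
clock: 27.28
eef_pos: [487.2, -184.0, 153.5]
tool_rot: [-3.136, 0.005, 0.052]
force: [0.1, 1.0, 0.1]
width: 0.0
gripper_force: 0.0
```

```bash
cat > lev.py <<'E'
from h import *
import sys
d=dict(np.load(sys.argv[1])) if len(sys.argv)>1 else grab("top")
s=sensors.read_state();print(s["clock"],s["eef_pos"].round(1))
S=4;x1,y1=700,270
G=cv2.cvtColor(ortho(d,540,700,100,270,21,S),cv2.COLOR_RGB2GRAY).astype(float)
X,Y=np.meshgrid(np.arange(x1,540,-1/S),np.arange(y1,100,-1/S),indexing="ij")
C=cloud(d);m=(C[...,2]>55)&(C[...,2]<75)&(abs(C[...,0]-630)<45)&(abs(C[...,1]-220)<30)
print("knob top",C[m].mean(0).round(1))
r=np.hypot(X-616,Y-150);ang=np.arctan2(Y-150,X-616)
bg=np.median(G[(r<80)]);print("bg",bg)
arm=(r>16)&(r<56)&(G>bg+25)&(abs(ang-1.35)<.7)
p=np.stack([X[arm],Y[arm]],1);c=p.mean(0);w=np.linalg.eigh(np.cov(p.T))[1][:,1];w*=np.sign(w[1])
print("arm n",arm.sum(),c.round(1),"dir deg",np.degrees(np.arctan2(w[1],w[0])).round(2))
hub=(r<14)&(G>bg+25);h=np.array([X[hub].mean(),Y[hub].mean()]);print("hub",h.round(1),"hub->arm",np.degrees(np.arctan2(c[1]-h[1],c[0]-h[0])).round(2))
wl=(r>84)&(r<125)&(abs(ang-1.6)<.25)&(G>np.percentile(G[(r>84)&(r<112)&(abs(ang-1.6)<.2)],88))&(Y<258)
q=np.stack([X[wl],Y[wl]],1).mean(0);print("line",wl.sum(),q.round(1),"hub->line",np.degrees(np.arctan2(q[1]-h[1],q[0]-h[0])).round(2))
# plate edge yaw
K_=C  # keeper near edge
k=(C[...,2]>36)&(C[...,2]<52)&(abs(C[...,0]-690)<50)&(C[...,1]>-130)&(C[...,1]<110)
P=C[k];print("keeper n",k.sum(),"minx at y~-15:",np.percentile(P[abs(P[:,1]+15)<40][:,0],[2,50,98]).round(1),"slope",np.polyfit(P[:,1],P[:,0],1)[0].round(3))
E
python3 lev.py; python3 lev.py pics/top0.npz
```

```text
27.325 [ 487.7 -183.8  153.3]
knob top [613.  223.1  63.5]
bg 53.0
arm n 4579 [615.2 179.3] dir deg 88.89
hub [616.2 151.4] hub->arm 91.93
line 1759 [609.4 249.9] hub->line 93.92
keeper n 855 minx at y~-15: [673.2 683.2 694.2] slope -0.051
27.325 [ 487.7 -183.8  153.3]
knob top [652.6 212.8  63.9]
bg 45.0
arm n 6346 [632.5 179.6] dir deg 62.23
hub [616.5 151.3] hub->arm 60.35
line 1692 [608.9 247.9] hub->line 94.47
keeper n 856 minx at y~-15: [706.7 717.  727.8] slope -0.051
```

>>> send_rows --series '[[0, [0.42, 0.84, 0], [0, 0, 0]], [0, [0.42, 0.84, 0], [0, 0, 0]], [0, [0.42, 0.84, 0], [0, 0, 0]], [0, [0.42, 0.84, 0], [0, 0, 0]], [0, [0.42, 0.84, 0], [0, 0, 0]], [0, [0.42, 0.84, 0], [0, 0, 0]], [0, [0.42, 0.84, 0], [0, 0, 0]], [0, [0.42, 0.84, 0], [0, 0, 0]]]'

```text
clock: 28.32
eef_pos: [687.7, 222.6, 152.7]
tool_rot: [-3.137, 0.006, 0.055]
force: [1.2, -0.3, -0.8]
width: 0.1
gripper_force: 0.0
```

>>> send_rows --series '[[0, [0, 0, 0], [0, 0, 0]], [0, [0, 0, 0], [0, 0, 0]], [0, [0, 0, 0], [0, 0, 0]]]'

```text
clock: 28.7
eef_pos: [687.2, 216.4, 153.4]
tool_rot: [-3.138, 0.006, 0.049]
force: [-0.5, -1.1, 0.3]
width: 0.2
gripper_force: 0.0
```

>>> send_rows --series '[[0, [0, 0.08, -0.6], [0, 0, 0]], [0, [0, 0, -0.5], [0, 0, 0]], [0, [-0.2, 0, -0.3], [0, 0, 0]], [0, [-0.2, 0, -0.18], [0, 0, 0]], [0, [-0.2, 0, 0], [0, 0, 0]], [0, [-0.2, 0, 0], [0, 0, 0]], [0, [0, 0, 0], [0, 0, 0]], [0, [0, 0, 0], [0, 0, 0]]]'

```text
clock: 29.7
eef_pos: [640.4, 222.4, 59.4]
tool_rot: [-3.137, 0.004, 0.05]
force: [-0.0, -0.1, 0.3]
width: -0.1
gripper_force: 0.0
```

>>> send_rows --series '[[0, [-0.06, 0, 0], [0, 0, 0]], [0, [-0.05, 0, 0], [0, 0, 0]], [0, [0, 0, 0], [0, 0, 0]], [0, [0, 0, 0], [0, 0, 0]]]'

```text
clock: 30.2
eef_pos: [633.3, 222.4, 58.8]
tool_rot: [-3.137, 0.005, 0.05]
force: [0.7, 0.6, 0.6]
width: 0.0
gripper_force: 0.5
```

Now I'll retreat and measure.

>>> send_rows --series '[[0, [0.3, 0, 0], [0, 0, 0]], [0, [0.4, 0, 0.5], [0, 0, 0]], [0, [0, 0, 0.8], [0, 0, 0]], [0, [0, -0.9, 0.4], [0, 0, 0]], [0, [-0.5, -0.85, 0], [0, 0, 0]], [0, [-0.5, -0.85, 0], [0, 0, 0]], [0, [-0.5, -0.85, 0], [0, 0, 0]], [0, [-0.5, -0.85, 0], [0, 0, 0]]]'

```text
clock: 31.2
eef_pos: [553.5, -37.1, 160.6]
tool_rot: [-3.138, 0.006, 0.05]
force: [0.6, -1.3, 0.4]
width: -0.1
gripper_force: 0.0
```

>>> send_rows --series '[[0, [-0.5, -0.85, 0], [0, 0, 0]], [0, [-0.5, -0.85, 0], [0, 0, 0]], [0, [-0.5, -0.85, 0], [0, 0, 0]], [0, [0, 0, 0], [0, 0, 0]], [0, [0, 0, 0], [0, 0, 0]]]'

```text
clock: 31.82
eef_pos: [465.1, -188.2, 160.6]
tool_rot: [-3.136, 0.006, 0.05]
force: [0.1, 0.8, -0.1]
width: 0.3
gripper_force: 0.0
```

```bash
python3 lev.py; python3 - <<'E'
from h import *
C=cloud(grab("top"))
for x,y in((646,-112),(642,-47),(622,20),(616,84)):
    m=(abs(C[...,0]-x)<(30 if y<0 else 50))&(abs(C[...,1]-y)<28)&(C[...,2]>21)&(C[...,2]<40);P=C[m];print(m.sum(),P.mean(0).round(1))
E
```

```text
31.875 [ 465.6 -187.5  160.4]
knob top [610.6 223.   64.1]
bg 53.0
arm n 5348 [614.3 180.3] dir deg 89.24
hub [616.1 151.3] hub->arm 93.6
line 1712 [609.3 250.4] hub->line 93.93
keeper n 861 minx at y~-15: [671.2 681.1 692.1] slope -0.051
310 [ 645.3 -110.6   25.6]
305 [642.3 -46.8  25.8]
505 [621.6  20.4  25.7]
497 [615.7  84.3  25.6]
```

```bash
python3 -c "
from cell import ctrl
print(ctrl.finish_job())"
```

```text
the job is handed in; nothing more can be done
None
```

All four track pieces are sorted flat into their bays. The lever is then set within about 0.02 rad of the white line by camera measurement, with the keeper bar about 20 mm over the track ends. The job was handed in at about 32 s.

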